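# Drive a broken T-nut out of a T-slot into the scrap bin

## Task

A broken T-nut is lodged in one slot of the T-slotted plate: lower the foot of the slot scraper into the wide pocket of that slot and push the scraper along the slot until the broken nut is driven out of the open end and drops into the scrap bin. Then take the scraper out of the slot, stand it upright on the bare plywood and push the bin lid fully shut. Do not poke or pick the broken nut with the gripper, and leave the good T-bolt in the other slot and the things lying on the bench where they are.

Things in the scene. Friction and masses are not known exactly. Their poses are not given: they have to be found in the camera images.
- plate: Fixed steel plate with two T-slots, 190 (x) x 280 (y) x 65 mm, on two timber bearers. Origin on the plywood under its centre, z up, +y along both slots to their open ends (end face at y = 140 mm). Above the plywood: slot floor 72, underside of lips 88, plate top 110 mm. Slot head 38 wide x 16 high, throat between lips 22 mm. One slot holds the broken nut, the other the T-bolt, under the lips.
- near_slot_pocket (a point): Centre of the floor of the pocket of the near slot (plate x = -42 mm), where a foot can be let down: 38 mm wide, 80 mm long along y, open to the top with no lips, floor 72 mm above the plywood. From 40 mm beyond this point towards the open end the lips cover the slot's head.
- far_slot_pocket (a point): Centre of the floor of the pocket of the far slot (plate x = +42 mm), where a foot can be let down: 38 mm wide, 80 mm long along y, open to the top with no lips, floor 72 mm above the plywood. From 40 mm beyond this point towards the open end the lips cover the slot's head.
- near_slot_end (a point): Middle of the slot floor at the open end of the near slot, in the plate's end face, 72 mm above the plywood.
- far_slot_end (a point): Middle of the slot floor at the open end of the far slot, in the plate's end face, 72 mm above the plywood.
- scraper: Slot scraper, 117 mm tall, 0.45 kg, standing on its foot. Origin at the centre of the foot's underside, z up, y along the foot, both ends alike. Steel foot 32 (x) x 56 (y) x 11 mm; stem 16 x 44 mm up to z = 57; wooden grip 24 (x) x 40 (y) mm from z = 57 to 117. The foot enters a slot only by its pocket, y along the slot, then slides on under the lips. Starts off the closed end of the plate.
- broken_nut: The scrap: dark T-nut with its stud snapped off, 0.13 to 0.25 kg, loose under the lips. Base 34 (x) x 36 (y) x 14 mm, 18 mm wide neck, short rusty stub, 32 mm high in all, so it ends below the plate top. Origin under its centre, z up, y along the slot. It drops free only when all of it is past the open end, that is when the scraper's foot reaches the end face.
- t_bolt: Good T-bolt in the other slot: base 34 x 36 x 14 mm, washer, hex nut and a 16 mm stud standing upright to 102 mm above its origin (64 mm above the plate top). Origin at the centre of the underside. Leave it alone.
- bin: Shallow open scrap bin of grey sheet steel, fixed, 200 (x) x 140 (y) x 60 mm high, walls 3 mm, inner floor 10 mm above the plywood, 5 to 12 mm beyond the plate's open-end face and turned like the plate. Origin on the plywood under its centre, z up, +y away from the plate. Its lid is hinged on the far (+y) rim.
- bin_lid (a joint): Lid angle in rad: 0 fully shut, flat on the rim; grows as it opens, pi/2 upright; starts between 1.25 and 1.7. A rusty spring balances it, so it stays at whatever angle it is left and must be pushed all the way down, with 1 to 2 N at its edge.
- lid_hinge (a point): Middle of the lid's hinge line, 60 mm above the plywood at the bin's y = +70 mm; the line runs along the bin's x.
- lid_edge (a point): Middle of the lid's free edge, on its outer (upper) face, 146 mm from the hinge line. The lid is a sheet 206 mm wide and 3 mm thick; shut, its outer face is 65 mm above the plywood. A 60 mm wide thumb tab sticks out 16 mm further.
- pedal: Steel bicycle pedal lying flat, 94 x 94 x 23 mm with a 30 mm spindle stub. Origin under its centre. Bystander.
- ball_valve: White plastic ball valve lying on its body, 112 x 54 x 71 mm with its lever on top. Origin under its centre. Bystander.
- lamp_base: Red ceramic lamp base, round, 104 mm across, 145 mm tall, standing. Origin under its centre. Bystander.
Mind the look-alikes: they are no part of the job. What is shaped like the scraper but orange or red is not meant.

How it is judged:
By the outcome, as a careful person would: the job done as asked, in the order asked, and still so for the second after the job is handed in, with the robot touching nothing.
It also fails if it takes over 72 s, if anything falls off the work surface, if the arm or the gripper's body presses on something with over 40 N, if the wrist force passes 120 N, or if a joint passes its speed limit or range.

## Robot

A 6-joint arm with a two-finger parallel gripper is mounted at the origin on the work surface. World frame = base frame: x ahead of the robot, y to its left, z up, the work surface at z = 0. Lengths are in mm, angles in rad, forces in N, time in s.
With the tool pointing down it reaches from about 325 to 900 mm from the base axis. Payload 3.5 kg.
Tool frame: the origin (TCP) lies midway between the tips of the shut fingers; the grasp point (between the pads) lies tcp_to_grasp behind it (tcp_to_grasp is the distance from the TCP to the grasp point, in mm); z points along the fingers, y is the direction in which the jaws open and shut (so a half turn about z gives the same grasp; the last joint's range is limited). The gripper opens to 85 mm and grips with 20 to 120 N. Pads are 22 mm wide; open, the fingers measure 114 mm over their backs; the gripper's body (76 mm by 85 mm) begins 54 mm behind the grasp point. The pads swing forward as they close: fully open they stand 13 mm farther back than shut.
Start: joints at [1.086, 0.276, -0.026, 1.268, 0, 1.467], TCP at [232.876, 579.992, 202.713] pointing down, gripper open.
Joint ranges: [-3.12, 3.12], [-0.85, 1.88], [-1.08, 1.24], [-1.95, 2.15], [-1.57, 1.53], [-3.14, 3.14]. Speed limits (rad/s): [2.57, 2.57, 3.14, 3.14, 3.14, 3.14].

## Interface

Orientations are given as a unit quaternion [w, x, y, z].
In Python, from workcell import read_state, camera, finish_job, tcp_to_grasp gives the robot as it stands. The module is installed in compiled form; this text tells all that it offers.
- The arm moves only by the tool arm_command, never from a script. Its argument "targets" is a list of rows, each a list of 3 entries, a list of its own where there are three numbers: the shift along the world's x, y, z in m, then the turn, a rotation vector about the world's x, y, z in degrees, then the closure, from -1 (fully open) to 1 (shut), so that 0 is half open. A call has 1 to 12 rows; each row is the pose to reach, as a shift and turn from the pose commanded when the call began; what a row does not reach only later rows make up. A row lasts 1/8 s, in which the tool goes at most 62.5 mm and 10.7 degrees, less where a joint would pass 70% of its speed; a pose out of reach is approached as far as the arm can. A call with a gripper value outside its range is refused whole. The fingers move at their own pace and stop on an object; "force" is the grip in N (left out, the last holds). Time passes only in rows, so rows that repeat a pose let the fingers close. It gives the time, the measured TCP pose, the force and the opening at its end, in the units of the state.
- read_state(): the state, without advancing time (a new reading comes with each control period).
- camera(name): name is "side" or "top"; returns a dict with "pixels" (480x640x3 uint8, red, green, blue), "depth" (480x640 float32, mm along the optical axis (not along the pixel's ray), 0 where there is no reading), "K" (3x3 intrinsics, pixels), "pose" (4x4, takes a point from camera to world coordinates). Camera axes: x right, y down, z forward; pixel columns grow to the right and rows downward; lengths in mm; the calibration is good to about 2 mm. A picture is of the moment at which its call begins.
- finish_job(): hands the job in, once; it reports no verdict.
The state is a dict: "t": time; "joint_pos": joint angles; "qd": joint speeds; "effort": joint torques, N m; "tool_pos": TCP position; "tool_rot": TCP orientation; "contact_force": force on the tool from outside, world axes, zero at the start; "moment": the same for the moment, N m; "grip_width": finger opening in mm.
Only numpy, scipy, OpenCV 4.12 (cv2) and the standard library are available. Lean on these libraries where they do the work, as an engineer would, in place of code of your own. Each camera call takes 0.05 s, during which the arm holds its last target.

## Working session

There is one attempt and no reset: what is moved stays moved. The work goes in short steps, Python scripts to look and compute and a tool call to move; the robot and the scene stay as the last step left them, time stands still between calls to the robot, and variables do not carry over. Pictures are saved under pics/ and viewed, and the job is handed in when it is done.

Besides the shell and the picture viewer there is one more tool, called after "Call:" by a JSON object that holds its "method" and its "body". arm_command: Moves the arm, as the interface text tells. Its arguments: {"type":"object","properties":{"targets":{"type":"array","items":{"type":"array"}},"force":{"type":"number"}},"required":["targets"]}

```bash
ls; mkdir -p pics
python3 - <<'E'
from workcell import *
import cv2,numpy as np
print(read_state(), tcp_to_grasp)
for n in("side","top"):
    c=camera(n); np.savez(f"{n}0.npz",**c)
    cv2.imwrite(f"pics/{n}0.png",c["pixels"][:,:,::-1]); print(n,c["K"],c["pose"])
E
```

```text
pics
{'t': 0.0, 'joint_pos': array([ 1.08557707e+00,  2.77197220e-01, -2.79446630e-02,  1.26800206e+00,
        1.81005096e-05,  1.46743636e+00]), 'qd': array([ 3.90728556e-04,  3.04363594e-04,  4.62421202e-05, -2.81661653e-04,
       -9.46896754e-04,  1.28945231e-03]), 'effort': array([-9.44691674e-04, -4.45508766e+01,  2.95201313e+01,  1.63737999e-02,
       -8.04183651e-05,  5.53603936e-07]), 'tool_pos': array([232.47345812, 579.21123737, 201.48987543]), 'tool_rot': array([-3.49136638e-04,  1.89771608e-01,  9.81827561e-01, -1.12072114e-03]), 'contact_force': array([ 0.66345976, -0.28456559,  0.39489441]), 'moment': array([-0.04672467, -0.0680929 , -0.00085133]), 'grip_width': 85.25913468475251} 18.700000000000003
side [[458.71668028   0.         327.24304875]
 [  0.         458.71668028 235.3301137 ]
 [  0.           0.           1.        ]] [[-9.76442549e-01 -1.36400758e-01  1.67196835e-01  4.10689192e+02]
 [-2.14311416e-01  5.22876710e-01 -8.25027614e-01  6.01891869e+02]
 [ 2.51110607e-02 -8.41424257e-01 -5.39791307e-01  5.39561313e+02]
 [ 0.00000000e+00  0.00000000e+00  0.00000000e+00  1.00000000e+00]]
top [[470.54863226   0.         310.77935266]
 [  0.         470.54863226 237.91793475]
 [  0.           0.           1.        ]] [[ 2.40308558e-02 -9.84791043e-01  1.72073008e-01  3.40479498e+02]
 [-9.99600891e-01 -2.62266662e-02 -1.04985734e-02 -9.07987620e+01]
 [ 1.48518024e-02 -1.71752042e-01 -9.85028253e-01  1.18534368e+03]
 [ 0.00000000e+00  0.00000000e+00  0.00000000e+00  1.00000000e+00]]
```

View pics/top0.png

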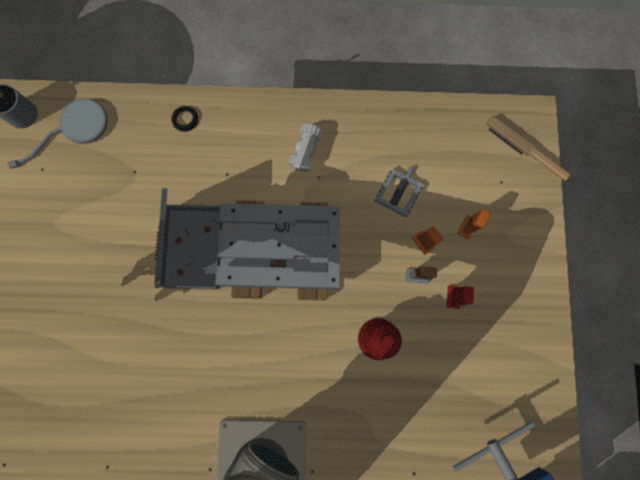

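View pics/side0.png

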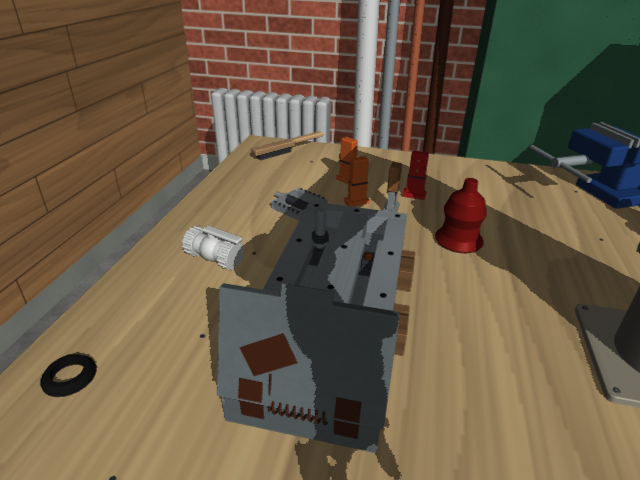

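```bash
cat > h.py <<'E'
import numpy as np,cv2
from workcell import *
def load(f): return dict(np.load(f))
def proj(c,p):
    P=np.linalg.inv(c["pose"]); q=P[:3,:3]@np.array(p,float)+P[:3,3]; k=c["K"]@q; return k[:2]/k[2]
def ray(c,uv,z):
    d=c["pose"][:3,:3]@np.linalg.inv(c["K"])@np.array([uv[0],uv[1],1.]); o=c["pose"][:3,3]
    return o+d*(z-o[2])/d[2]
def cloud(c):
    v,u=np.mgrid[:480,:640]; d=c["depth"]; K=c["K"]
    p=np.stack([(u-K[0,2])/K[0,0]*d,(v-K[1,2])/K[1,1]*d,d],-1)
    return p@c["pose"][:3,:3].T+c["pose"][:3,3]
def save(n,im,box=None,s=1):
    if box: im=im[box[1]:box[3],box[0]:box[2]]
    cv2.imwrite(n,cv2.resize(im,None,fx=s,fy=s,interpolation=cv2.INTER_CUBIC)[:,:,::-1])
E
python3 - <<'E'
from h import *
t=load("top0.npz");s=load("side0.npz")
print(proj(t,[0,0,0]),proj(t,[232,580,200]),proj(s,[232,580,200]),proj(s,[0,0,0]))
C=cloud(t)
for uv in [(280,240),(420,274),(425,272),(413,275),(190,250),(163,240),(380,340),(278,264),(282,226),(100,300),(330,265),(325,232)]: print(uv,C[uv[1],uv[0]].round(), )
save("pics/t1.png",t["pixels"],(140,180,360,310),3.5)
save("pics/t2.png",t["pixels"],(360,160,500,320),4)
save("pics/s1.png",s["pixels"],(200,130,500,350),2.6)
E
```

```text
[261.28549642 465.75082511] [-31.72902544 366.63601158] [ 783.73215429 1034.22231973] [656.66505139 359.90395141]
(280, 240) [522. -31. 109.]
(420, 274) [ 450. -353.  117.]
(425, 272) [ 455. -364.  120.]
(413, 275) [ 454. -351.   56.]
(190, 250) [506. 198.  15.]
(163, 240) [525. 259.  42.]
(380, 340) [ 301. -260.  130.]
(278, 264) [466. -28. 107.]
(282, 226) [548. -36. 143.]
(100, 300) [377. 416.   1.]
(330, 265) [ 467. -148.  107.]
(325, 232) [ 550. -136.   76.]
```

View pics/t1.png

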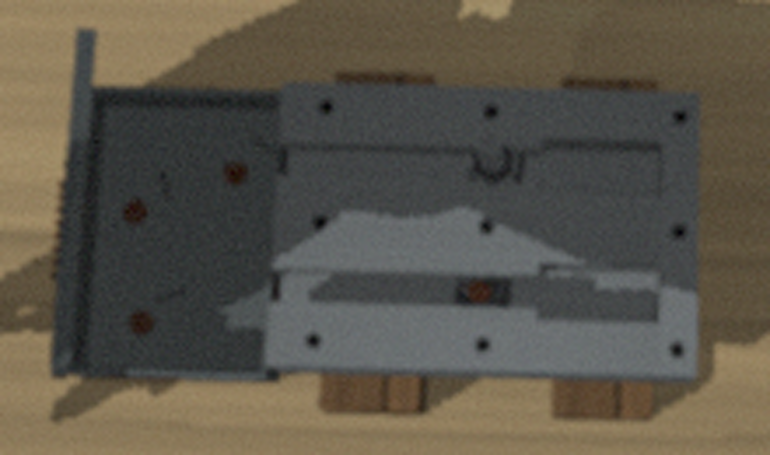

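View pics/t2.png

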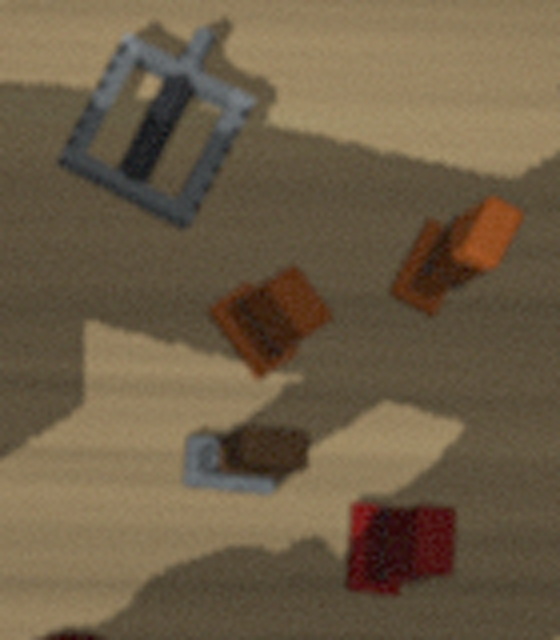

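View pics/s1.png

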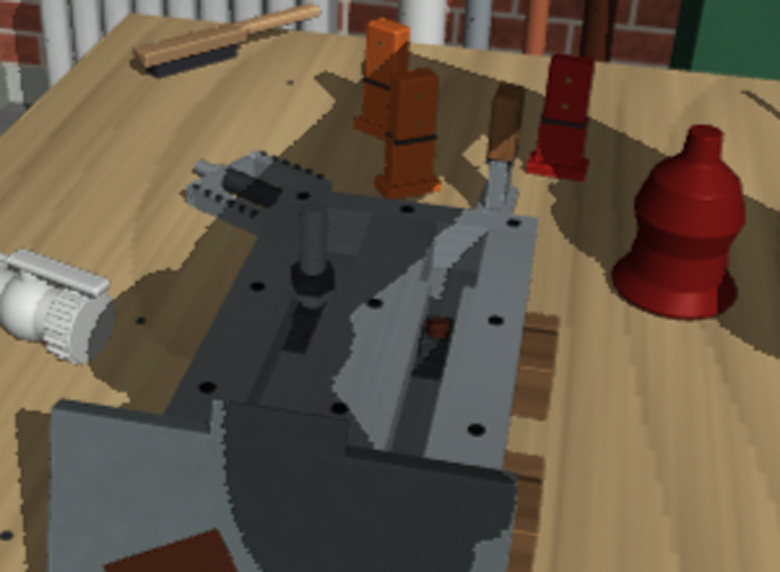

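Run:
```python
from h import *
t=load("top0.npz");s=load("side0.npz")
for n,c in(("top",t),("side",s)):
    C=cloud(c); im=c["pixels"].astype(int); ok=c["depth"]>0
    tab=ok&(abs(C[...,2])<8)&(C[...,0]>250)&(C[...,0]<700)&(abs(C[...,1])<500)
    print(n,"table z",np.median(C[tab][:,2]))
    m=ok&(abs(C[...,2]-109)<4)&(C[...,0]>400)&(C[...,0]<640)&(C[...,1]>-220)&(C[...,1]<170)
    r=cv2.minAreaRect(C[m][:,:2].astype(np.float32)); print("plate rect",r,m.sum(),np.median(C[m][:,2]))
    cv2.imwrite(f"pics/m_{n}.png",m.astype(np.uint8)*255)
    # objects near scraper
    hsv=cv2.cvtColor(c["pixels"],cv2.COLOR_RGB2HSV)
    reg=ok&(C[...,0]>380)&(C[...,0]<520)&(C[...,1]<-290)&(C[...,1]>-420)
    for lo,hi,l in((105,125,"griptop"),(60,105,"gripside"),(4,14,"foot")):
        mm=reg&(C[...,2]>lo)&(C[...,2]<hi)
        if mm.sum()>5:
            P=C[mm]; print(l,mm.sum(),P.mean(0).round(1),P.min(0).round(1),P.max(0).round(1))
    big=ok&(C[...,2]>8)&(C[...,0]>200)&(C[...,0]<700)&(C[...,1]<-200)
    nl,lab,st,ce=cv2.connectedComponentsWithStats(big.astype(np.uint8))
    for i in range(1,nl):
        if st[i,4]>40:
            P=C[lab==i]; print(ce[i].round(),st[i,4],P.min(0).round(),P.max(0).round())
```

```text
top table z 0.11011932840153804
plate rect ((512.4085693359375, -27.53997802734375), (191.04684448242188, 280.12091064453125), 0.011468261480331421) 6808 109.89285181864875
griptop 188 [ 457.  -371.1  115.8] [ 444.8 -391.5  107.3] [ 469.6 -352.   122.3]
gripside 74 [ 453.1 -360.2   83.7] [ 444.7 -387.1   60.1] [ 470.2 -350.9  104.3]
foot 200 [ 455.  -363.3    8.4] [ 381.  -417.6    4. ] [ 519.8 -291.9   14. ]
[399. 196.] 729 [ 608. -389.    8.] [ 700. -263.   28.]
[474. 222.] 484 [ 559. -522.    8.] [ 618. -478.  121.]
[427. 239.] 479 [ 515. -415.    8.] [ 573. -360.  123.]
[421. 274.] 415 [ 441. -399.    8.] [ 475. -343.  122.]
[459. 296.] 524 [ 379. -479.    8.] [ 436. -445.  121.]
[379. 339.] 1414 [ 251. -317.    8.] [ 350. -225.  151.]
side table z 0.19570987325346323
plate rect ((509.41180419921875, -29.37591552734375), (283.2109375, 190.49185180664062), 89.99458312988281) 7923 110.09296264714055
griptop 122 [ 454.5 -363.4  113.7] [ 442.4 -389.4  105.3] [ 467.7 -350.2  118.3]
gripside 221 [ 456.8 -356.9   82.9] [ 441.8 -393.6   60.2] [ 520.  -347.4  104.5]
foot 103 [ 465.2 -370.9   10.5] [ 437.1 -403.4    4. ] [ 519.9 -345.1   13.8]
[425.  33.] 7135 [  200. -2002.     8.] [  700. -1666.   335.]
[354. 171.] 1433 [ 510. -518.    8.] [ 616. -360.  118.]
[417. 174.] 806 [ 376. -481.    8.] [ 433. -442.  119.]
[393. 187.] 574 [ 437. -398.    8.] [ 471. -345.  118.]
[463. 218.] 2486 [ 248. -294.    8.] [ 347. -221.  146.]
[301. 202.] 613 [ 605. -389.    8.] [ 700. -263.   25.]
```

View pics/m_top.png

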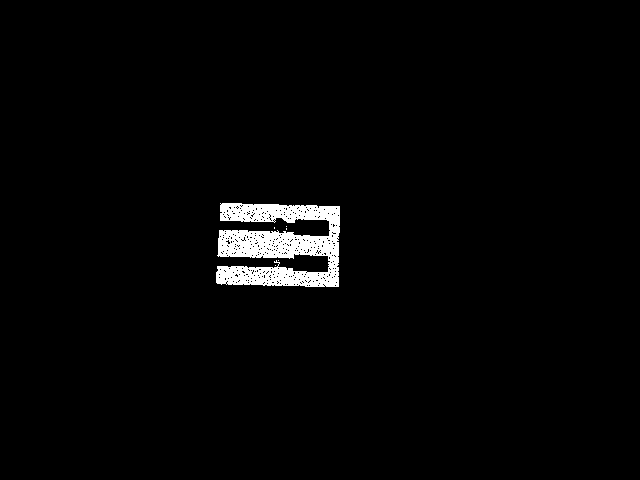

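Run:
```python
from h import *
t=load("top0.npz");s=load("side0.npz")
for n,c in(("top",t),("side",s)):
    C=cloud(c); ok=c["depth"]>0
    m=ok&(abs(C[...,2]-110)<4)&(C[...,0]>400)&(C[...,0]<640)&(C[...,1]>-220)&(C[...,1]<170)
    P=C[m][:,:2]
    # long edges: bins along y, min/max x
    for f,l in((np.min,"xmin"),(np.max,"xmax")):
        ys=np.arange(-155,100,10); e=[f(P[(abs(P[:,1]-y)<5),0]) for y in ys]; k=np.polyfit(ys,e,1); print(n,l,np.degrees(-k[0]).round(2),np.polyval(k,-28).round(1))
    for f,l in((np.min,"ymin"),(np.max,"ymax")):
        xs=np.arange(430,600,10); 
        e=[f(P[(abs(P[:,0]-x)<5),1]) for x in xs]; e=np.array(e);k=np.polyfit(xs,e,1); print(n,l,np.degrees(k[0]).round(2),np.polyval(k,511).round(1),np.abs(e-np.polyval(k,xs)).max().round(1))
    # near pocket: hole pts below top
    q=ok&(C[...,2]<104)&(C[...,2]>60)&(C[...,0]>430)&(C[...,0]<505)&(C[...,1]>-155)&(C[...,1]<60)
    Q=C[q]
    for y in range(-160,60,10):
        w=Q[abs(Q[:,1]-y)<5]; 
        if len(w)>3: print(y,len(w),w[:,0].min().round(),w[:,0].max().round(),np.median(w[:,2]).round())
    mm=ok&(C[...,2]>110)&(C[...,2]<126)&(C[...,0]>430)&(C[...,0]<480)&(C[...,1]<-340)&(C[...,1]>-400)
    print("grip",cv2.minAreaRect(C[mm][:,:2].astype(np.float32)))
    fm=ok&(C[...,2]>6)&(C[...,2]<14)&(C[...,0]>430)&(C[...,0]<485)&(C[...,1]<-335)&(C[...,1]>-410)
    print("foot",cv2.minAreaRect(C[fm][:,:2].astype(np.float32)))
    b=ok&(C[...,1]>115)&(C[...,1]<320)&(C[...,0]>380)&(C[...,0]<640)
    print("rim z>70"); L=C[b&(C[...,2]>80)&(C[...,1]>160)]
    if len(L)>20:
        k=np.polyfit(L[:,2],L[:,1],1); print("lid y=a z+b",k,"angle",np.degrees(np.arctan2(1,k[0])),L.min(0),L.max(0))
    R=C[b&(abs(C[...,2]-60)<4)&(C[...,1]>117)]; print("rim",R.min(0).round(),R.max(0).round())
```

```text
top xmin 0.0 417.7
top xmax -0.07 606.5
top ymin -0.3 -166.6 1.2
top ymax -0.04 96.2 115.1
-140 62 455.0 490.0 73.0
-130 65 456.0 490.0 72.0
-120 64 456.0 489.0 73.0
-110 66 455.0 490.0 72.0
-100 74 455.0 489.0 72.0
-90 70 457.0 490.0 72.0
-80 63 457.0 489.0 72.0
-70 64 457.0 490.0 72.0
-60 49 456.0 489.0 72.0
-50 43 463.0 483.0 72.0
-40 37 462.0 483.0 97.0
-30 33 462.0 481.0 99.0
-20 26 462.0 481.0 99.0
-10 31 450.0 482.0 88.0
0 42 464.0 491.0 71.0
10 38 464.0 482.0 72.0
20 36 464.0 483.0 72.0
30 38 451.0 483.0 73.0
40 42 463.0 483.0 73.0
50 41 464.0 483.0 72.0
grip ((457.9454650878906, -371.7934875488281), (23.360246658325195, 39.49463653564453), 0.27731212973594666)
foot ((452.42822265625, -368.9337463378906), (60.08784484863281, 33.13594055175781), 65.80443572998047)
rim z>70
lid y=a z+b [-2.59082816e-01  2.69356232e+02] angle 104.52498192273457 [408.08578416 210.84786788  85.65046327] [615.21190413 258.33521683 220.07013629]
rim [411. 121.  56.] [614. 271.  64.]
side xmin 0.1 414.6
side xmax -0.06 603.9
side ymin -0.15 -167.7 1.8
side ymax -4.79 88.7 110.7
-150 16 451.0 482.0 86.0
-140 308 450.0 486.0 86.0
-130 56 451.0 486.0 72.0
-120 54 453.0 486.0 72.0
-110 42 461.0 486.0 72.0
-100 42 461.0 486.0 72.0
-90 35 460.0 486.0 72.0
-80 25 461.0 486.0 72.0
-50 4 478.0 478.0 96.0
-40 18 458.0 478.0 98.0
-30 18 458.0 478.0 98.0
-20 59 458.0 478.0 100.0
-10 196 458.0 480.0 86.0
0 48 461.0 480.0 72.0
10 51 460.0 480.0 72.0
20 56 460.0 480.0 72.0
30 55 460.0 480.0 72.0
40 58 460.0 480.0 72.0
50 58 461.0 481.0 72.0
grip ((454.2777099609375, -369.89385986328125), (38.03984451293945, 22.34430694580078), 85.58470916748047)
foot ((454.25836181640625, -372.30157470703125), (53.992435455322266, 31.724023818969727), 86.70527648925781)
rim z>70
lid y=a z+b [ -0.31428559 285.82831101] angle 107.447181917059 [405.48092606 210.24401641  80.00674339] [613.61904889 262.87523431 217.78234978]
rim [406. 261.  56.] [613. 273.  64.]
```

Call:
{"method": "arm_command", "body": {"targets": [[[0.015, -0.03, 0.05], [0, 0, -5], -0.2], [[0.05, -0.06, 0.085], [0, 0, -10], -0.2], [[0.1, -0.1, 0.11], [0, 0, -18], -0.2], [[0.15, -0.15, 0.12], [0, 0, -26], -0.2], [[0.195, -0.2, 0.12], [0, 0, -34], -0.2], [[0.227, -0.255, 0.12], [0, 0, -42], -0.2], [[0.25, -0.31, 0.12], [0, 0, -50], -0.2], [[0.267, -0.37, 0.12], [0, 0, -58], -0.2], [[0.277, -0.43, 0.12], [0, 0, -64], -0.2], [[0.28, -0.49, 0.12], [0, 0, -68.1], -0.2], [[0.28, -0.55, 0.12], [0, 0, -68.1], -0.2], [[0.28, -0.61, 0.12], [0, 0, -68.1], -0.2]], "force": 60}}

```text
t: 1.6
tool_pos: [512.4, -24.5, 322.2]
tool_rot: [-0.0, 0.707, 0.707, -0.0]
contact_force: [1.1, -1.2, -0.1]
grip_width: 51.4
```

Call:
{"method": "arm_command", "body": {"targets": [[[-0.01, -0.06, 0], [0, 0, 0], -0.2], [[-0.02, -0.12, 0], [0, 0, 0], -0.2], [[-0.03, -0.18, -0.01], [0, 0, 0], -0.2], [[-0.04, -0.24, -0.03], [0, 0, 0], -0.2], [[-0.05, -0.295, -0.06], [0, 0, 0], -0.2], [[-0.057, -0.33, -0.1], [0, 0, 0], -0.2], [[-0.057, -0.341, -0.14], [0, 0, 0], -0.2], [[-0.057, -0.341, -0.16], [0, 0, 0], -0.2], [[-0.057, -0.341, -0.17], [0, 0, 0], -0.2], [[-0.057, -0.341, -0.17], [0, 0, 0], -0.2]]}}

```text
t: 2.85
tool_pos: [455.5, -363.0, 152.1]
tool_rot: [-0.001, 0.707, 0.707, 0.0]
contact_force: [0.1, 0.2, 0.4]
grip_width: 51.3
```

Run:
```python
from h import *
print(read_state()["tool_pos"],read_state()["joint_pos"].round(2))
for n,b in(("top",(360,180,520,360)),("side",(300,80,500,240))):
    c=camera(n); np.savez(f"{n}1.npz",**c)
    save(f"pics/{n}1.png",c["pixels"],b,3)
```

```text
[ 455.53993471 -362.97578321  152.13123606] [-0.78  0.23 -0.19  1.15  0.    0.79]
```

View pics/top1.png

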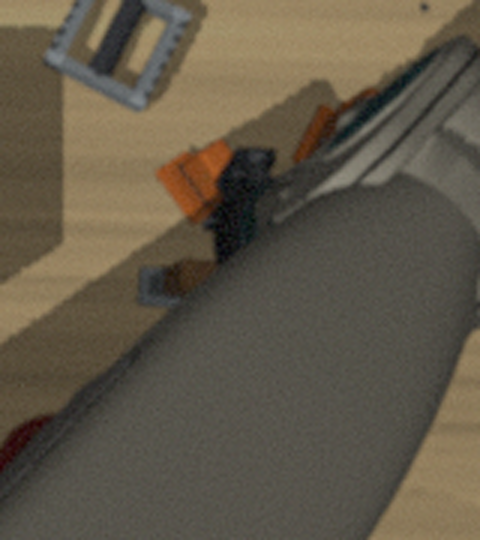

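View pics/side1.png

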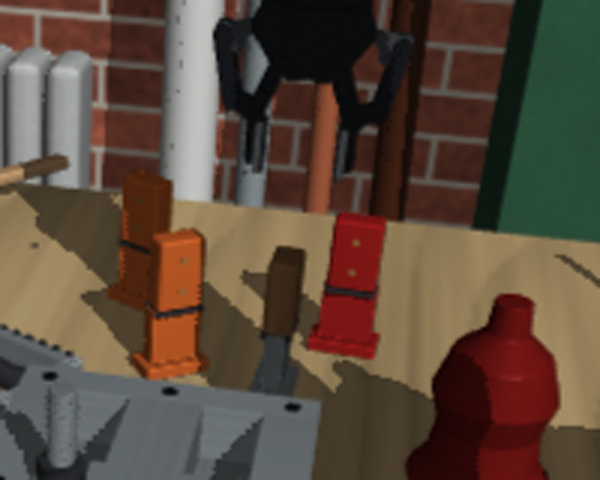

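Call:
{"method": "arm_command", "body": {"targets": [[[0, -0.008, 0], [0, 0, 0], -0.2], [[0, -0.008, -0.03], [0, 0, 0], -0.2], [[0, -0.008, -0.06], [0, 0, 0], -0.2], [[0, -0.008, -0.086], [0, 0, 0], -0.2], [[0, -0.008, -0.086], [0, 0, 0], -0.2]]}}

```text
t: 3.58
tool_pos: [454.7, -370.7, 65.3]
tool_rot: [-0.002, 0.707, 0.707, -0.0]
contact_force: [-0.3, -0.1, 0.8]
grip_width: 51.7
```

Run:
```python
from h import *
st=read_state();print(st["tool_pos"],st["contact_force"])
for n,b in(("side",(330,100,460,210)),):
    c=camera(n); np.savez(f"{n}2.npz",**c)
    print(proj(c,st["tool_pos"]))
    save(f"pics/{n}2.png",c["pixels"],b,5)
```

```text
[ 454.74701855 -370.69594622   65.28957434] [-0.28249039 -0.10174716  0.83030192]
[393.31292748 185.62325877]
```

View pics/side2.png

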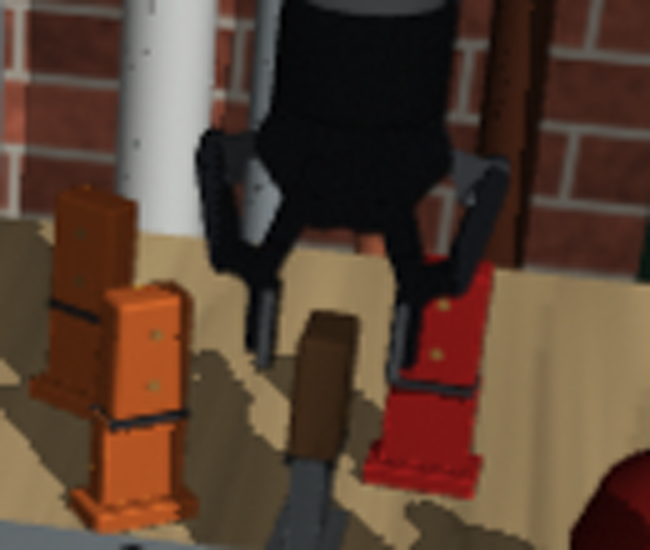

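Call:
{"method": "arm_command", "body": {"targets": [[[0.001, 0, -0.008], [0, 0, 0], -0.2], [[0.001, 0, -0.008], [0, 0, 0], 1], [[0.001, 0, -0.008], [0, 0, 0], 1], [[0.001, 0, -0.008], [0, 0, 0], 1], [[0.001, 0, -0.008], [0, 0, 0], 1], [[0.001, 0, -0.008], [0, 0, 0], 1], [[0.001, 0, -0.006], [0, 0, 0], 1]], "force": 70}}

```text
t: 4.5
tool_pos: [456.4, -370.7, 59.8]
tool_rot: [-0.001, 0.707, 0.707, 0.0]
contact_force: [-0.7, 0.6, -5.4]
grip_width: 23.3
```

Call:
{"method": "arm_command", "body": {"targets": [[[0, 0, 0.03], [0, 0, 0], 1], [[0, 0, 0.08], [0, 0, 0], 1], [[0, 0, 0.12], [0, 0, 0], 1], [[0, 0, 0.12], [0, 0, 0], 1], [[0, 0, 0.12], [0, 0, 0], 1]]}}

```text
t: 5.12
tool_pos: [455.6, -370.0, 178.1]
tool_rot: [-0.002, 0.707, 0.707, 0.0]
contact_force: [-1.3, 0.7, -4.4]
grip_width: 23.0
```

Run:
```python
from h import *
st=read_state();print(st["tool_pos"],st["contact_force"],st["moment"],st["grip_width"])
for n,b in(("side",(330,60,460,210)),("top",(340,180,500,330))):
    c=camera(n); np.savez(f"{n}3.npz",**c)
    save(f"pics/{n}3.png",c["pixels"],b,4)
```

```text
[ 455.57440764 -370.00785628  178.11353816] [-1.28584409  0.6724675  -4.41316706] [ 0.02687468  0.022631   -0.03333465] 23.00936972503237
```

View pics/side3.png

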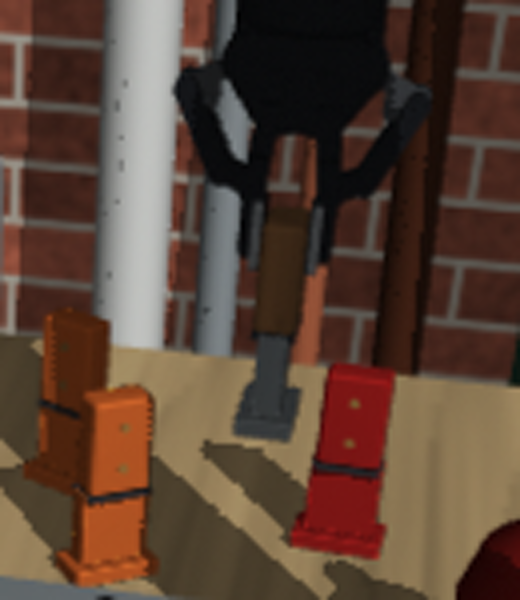

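View pics/top3.png

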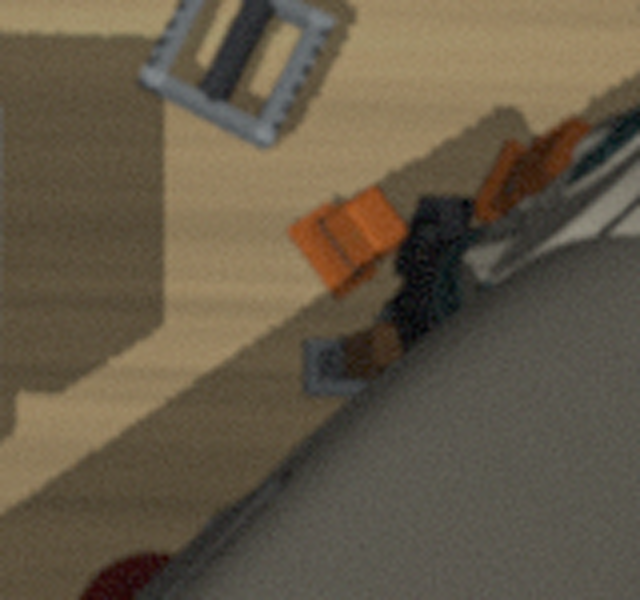

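Call:
{"method": "arm_command", "body": {"targets": [[[0, 0.02, 0.025], [0, 0, 0], 1], [[0.003, 0.07, 0.03], [0, 0, 0], 1], [[0.006, 0.12, 0.03], [0, 0, 0], 1], [[0.009, 0.17, 0.03], [0, 0, 0], 1], [[0.012, 0.22, 0.03], [0, 0, 0], 1], [[0.013, 0.255, 0.03], [0, 0, 0], 1], [[0.013, 0.27, 0.03], [0, 0, 0], 1], [[0.013, 0.27, 0.03], [0, 0, 0], 1], [[0.013, 0.27, 0.03], [0, 0, 0], 1]]}}

```text
t: 6.35
tool_pos: [469.8, -102.5, 210.2]
tool_rot: [-0.0, 0.707, 0.707, -0.0]
contact_force: [0.2, -0.6, -4.1]
grip_width: 22.7
```

Run:
```python
from h import *
st=read_state();print(st["tool_pos"],st["contact_force"],st["tool_rot"])
for n,b in(("side",(260,80,460,230)),("top",(200,180,360,330))):
    c=camera(n); np.savez(f"{n}4.npz",**c)
    save(f"pics/{n}4.png",c["pixels"],b,4)
t=load("top0.npz")
for u in (293,328): print(ray(t,(u,264),110))
```

```text
[ 469.82212297 -102.49676861  210.23072763] [ 0.2037002  -0.63299209 -4.11026456] [-2.60964029e-05  7.07283001e-01  7.06930378e-01 -4.42174882e-04]
[466.45807211 -62.90024952 110.        ]
[ 468.53179055 -143.30496892  110.        ]
```

View pics/side4.png

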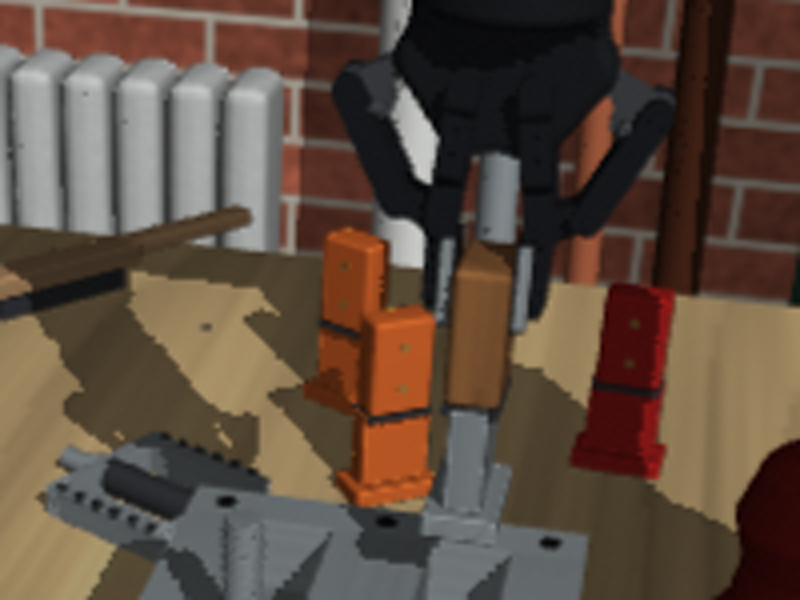

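View pics/top4.png

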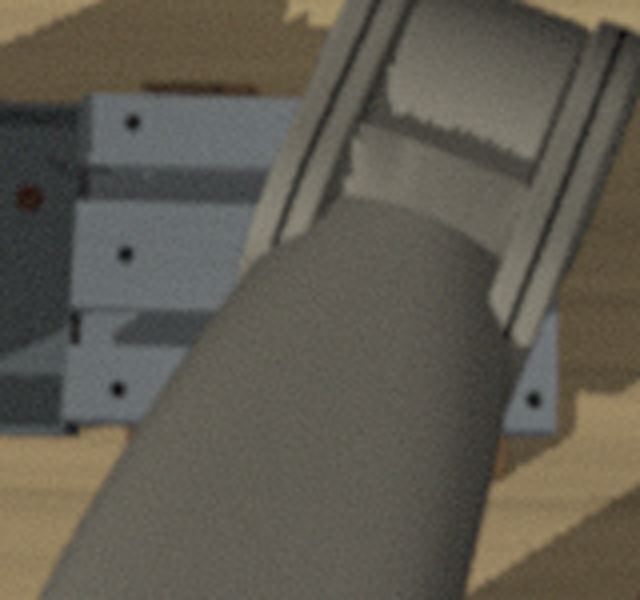

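Run:
```python
from h import *
s=load("side0.npz");C=cloud(s)
m=(s["depth"]>0)&(abs(C[...,2]-110)<3)
for y in (20,40,60,80):
    w=C[m&(abs(C[...,1]-y)<6)][:,0]; print(y,"throat gap",w[w<469].max().round(1),w[(w>469)&(w<500)].min().round(1),"x ends",w.min().round(1),w[w<640].max().round(1))
for y in (-90,-110,-130):
    w=C[m&(abs(C[...,1]-y)<6)][:,0]; print(y,"pocket gap",w[w<469].max().round(1),w[(w>469)&(w<520)].min().round(1))
s=load("side4.npz");C=cloud(s)
b=(s["depth"]>0)&(C[...,1]<-60)&(C[...,1]>-145)&(C[...,0]>430)&(C[...,0]<510)
for z0,z1 in((152,160),(170,200),(212,225)):
    P=C[b&(C[...,2]>z0)&(C[...,2]<z1)&(C[...,1]>-200)]; print(z0,len(P),np.percentile(P,[1,50,99],axis=0).round(1).tolist())
    F=P[P[:,1]>np.percentile(P[:,1],90)-8]; print("  front x",F[:,0].min().round(1),F[:,0].max().round(1),F[:,1].max().round(1))
P=C[b&(C[...,2]>130)]; print("zmin",np.percentile(P[:,2],1))
```

```text
20 throat gap 456.1 478.1 x ends 414.5 603.9
40 throat gap 456.0 478.2 x ends 414.2 604.2
60 throat gap 455.8 478.1 x ends 414.2 603.2
80 throat gap 456.1 478.1 x ends 414.2 604.2
-90 pocket gap 447.5 486.3
-110 pocket gap 447.8 486.1
-130 pocket gap 448.0 486.4
152 90 [[451.4, -121.9, 152.3], [465.8, -74.7, 156.2], [483.9, -72.2, 159.9]]
  front x 453.0 484.3 -72.2
170 180 [[459.6, -116.9, 170.4], [467.1, -81.2, 184.2], [476.2, -77.8, 199.3]]
  front x 460.2 476.4 -76.6
212 116 [[455.9, -111.7, 212.1], [466.7, -83.4, 219.0], [480.3, -80.5, 225.0]]
  front x 456.6 480.3 -80.5
zmin 158.76369981653136
```

Call:
{"method": "arm_command", "body": {"targets": [[[-0.0013, -0.004, -0.01], [0, 0, 0], 1], [[-0.0013, -0.004, -0.03], [0, 0, 0], 1], [[-0.0013, -0.004, -0.04], [0, 0, 0], 1], [[-0.0013, -0.004, -0.045], [0, 0, 0], 1], [[-0.0013, -0.004, -0.05], [0, 0, 0], 1], [[-0.0013, -0.004, -0.05], [0, 0, 0], 1]]}}

```text
t: 7.2
tool_pos: [468.5, -105.5, 160.7]
tool_rot: [-0.0, 0.707, 0.707, -0.0]
contact_force: [-0.0, -0.2, -4.4]
grip_width: 22.9
```

Run:
```python
from h import *
st=read_state();print(st["tool_pos"],st["contact_force"],st["moment"])
c=camera("side"); np.savez("side5.npz",**c)
save("pics/side5.png",c["pixels"],(320,110,460,250),5)
```

```text
[ 468.52180992 -105.54609294  160.65281034] [-2.87050323e-03 -2.40537233e-01 -4.42988205e+00] [ 0.02808432 -0.05023104 -0.02386425]
```

View pics/side5.png

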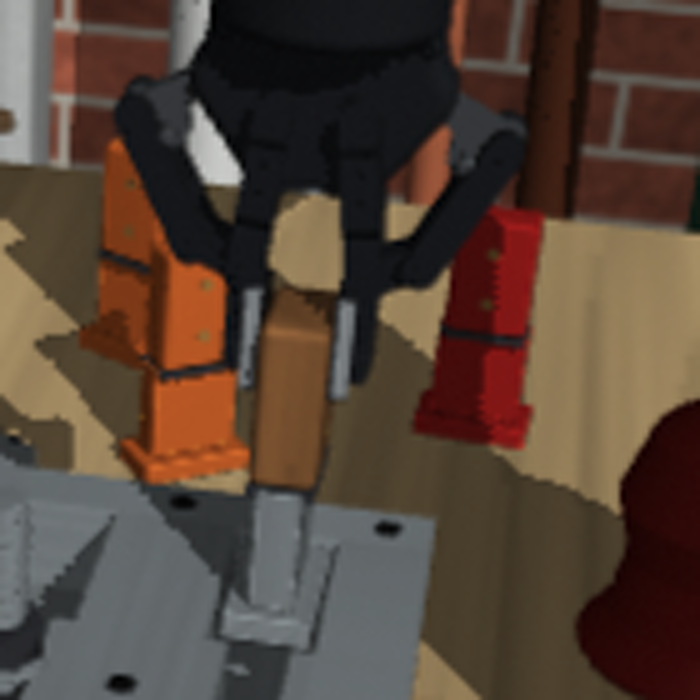

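Call:
{"method": "arm_command", "body": {"targets": [[[0, 0, -0.01], [0, 0, 0], 1], [[0, 0, -0.02], [0, 0, 0], 1], [[0, 0, -0.026], [0, 0, 0], 1], [[0, 0, -0.027], [0, 0, 0], 1], [[0, 0, -0.027], [0, 0, 0], 1]]}}

```text
t: 7.88
tool_pos: [468.6, -105.6, 133.7]
tool_rot: [-0.0, 0.707, 0.707, -0.0]
contact_force: [0.5, -0.6, -4.4]
grip_width: 23.1
```

Run:
```python
from h import *
st=read_state();print(st["tool_pos"],st["contact_force"],st["moment"])
c=camera("side"); np.savez("side6.npz",**c);C=cloud(c)
save("pics/side6.png",c["pixels"],(320,110,460,250),5)
m=(c["depth"]>0)&(abs(C[...,0]-468)<20)&(C[...,1]>-140)&(C[...,1]<-60)
P=C[m&(C[...,2]>136)&(C[...,2]<160)]; F=P[P[:,1]>P[:,1].max()-8];print(F[:,0].min(),F[:,0].max(),P[:,1].max())
P=C[m&(C[...,2]>165)];print("top z",np.percentile(P[:,2],[50,90]))
```

```text
[ 468.60462451 -105.55222635  133.67954565] [ 0.53080003 -0.628684   -4.42978966] [-0.01581773 -0.04074565 -0.03746252]
455.1047161395692 478.9249905892131 -82.82063515637174
top z [351.97773389 451.04075699]
```

View pics/side6.png

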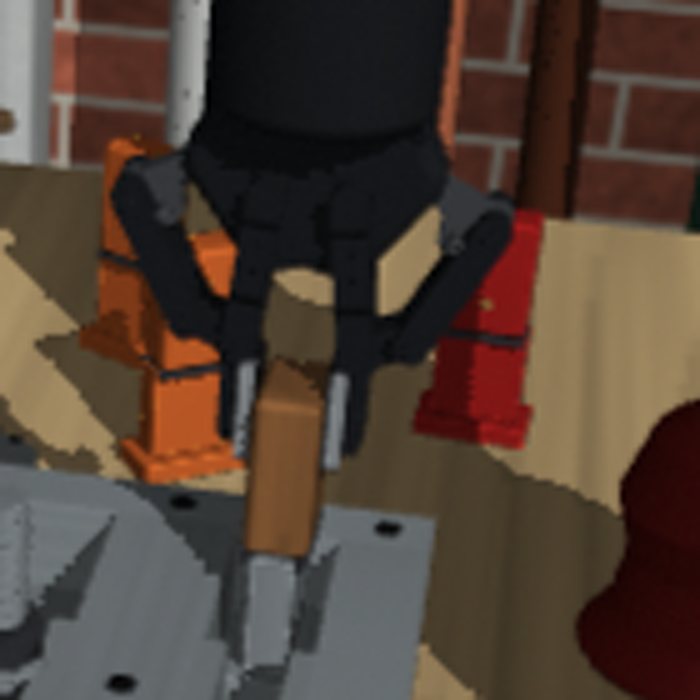

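Call:
{"method": "arm_command", "body": {"targets": [[[0, 0.01, 0], [0, 0, 0], 1], [[0, 0.02, 0], [0, 0, 0], 1], [[0, 0.032, 0], [0, 0, 0], 1], [[0, 0.044, 0], [0, 0, 0], 1], [[0, 0.056, 0], [0, 0, 0], 1], [[0, 0.068, 0], [0, 0, 0], 1], [[0, 0.08, 0], [0, 0, 0], 1], [[0, 0.08, 0], [0, 0, 0], 1]]}}

```text
t: 8.93
tool_pos: [468.2, -24.1, 133.5]
tool_rot: [-0.001, 0.706, 0.708, 0.0]
contact_force: [0.1, -0.5, -4.7]
grip_width: 23.0
```

Run:
```python
from h import *
st=read_state();print(st["tool_pos"],st["contact_force"],st["moment"])
c=camera("side"); np.savez("side7.npz",**c)
save("pics/side7.png",c["pixels"],(290,130,450,290),4.5)
```

```text
[468.2327276  -24.14918698 133.52952183] [ 0.0612294  -0.52748138 -4.73128827] [ 0.01214635 -0.03889766 -0.00698029]
```

View pics/side7.png

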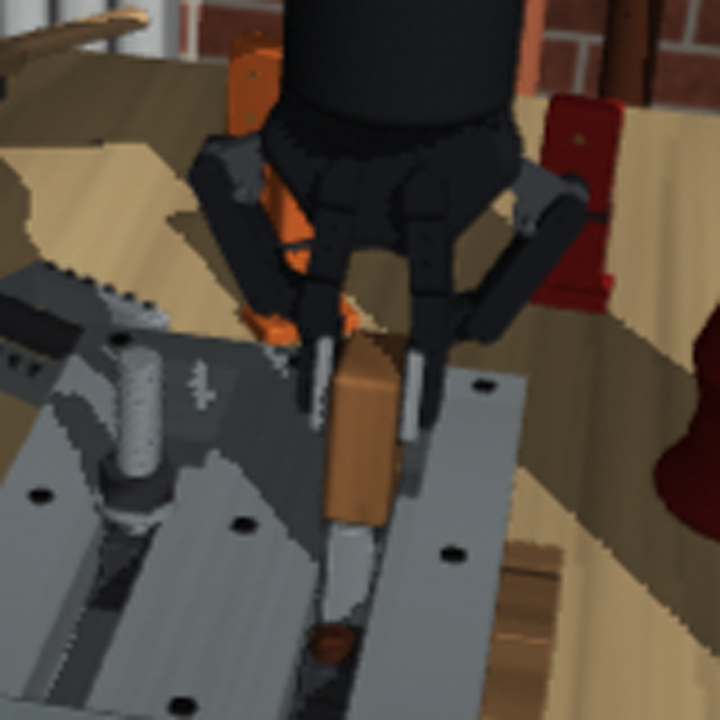

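Call:
{"method": "arm_command", "body": {"targets": [[[0, 0.01, 0], [0, 0, 0], 1], [[0, 0.02, 0], [0, 0, 0], 1], [[0, 0.031, 0], [0, 0, 0], 1], [[0, 0.042, 0], [0, 0, 0], 1], [[0, 0.053, 0], [0, 0, 0], 1], [[0, 0.064, 0], [0, 0, 0], 1], [[0, 0.075, 0], [0, 0, 0], 1], [[0, 0.086, 0], [0, 0, 0], 1], [[0, 0.095, 0], [0, 0, 0], 1], [[0, 0.104, 0], [0, 0, 0], 1], [[0, 0.112, 0], [0, 0, 0], 1], [[0, 0.112, 0], [0, 0, 0], 1]]}}

```text
t: 10.48
tool_pos: [468.4, 87.3, 133.6]
tool_rot: [-0.0, 0.707, 0.708, 0.0]
contact_force: [0.3, -0.1, -4.0]
grip_width: 22.7
```

Run:
```python
from h import *
st=read_state();print(st["tool_pos"],st["contact_force"],st["moment"],st["tool_rot"])
for n,b in(("side",(260,140,460,300)),("top",(140,180,300,310))):
    c=camera(n); np.savez(f"{n}8.npz",**c)
    save(f"pics/{n}8.png",c["pixels"],b,4)
```

```text
[468.36865518  87.26286135 133.57210806] [ 0.25883955 -0.10335823 -3.98130503] [-0.03320952 -0.02630378 -0.00328117] [-3.58813823e-04  7.06583508e-01  7.07629567e-01  1.17218352e-04]
```

View pics/side8.png

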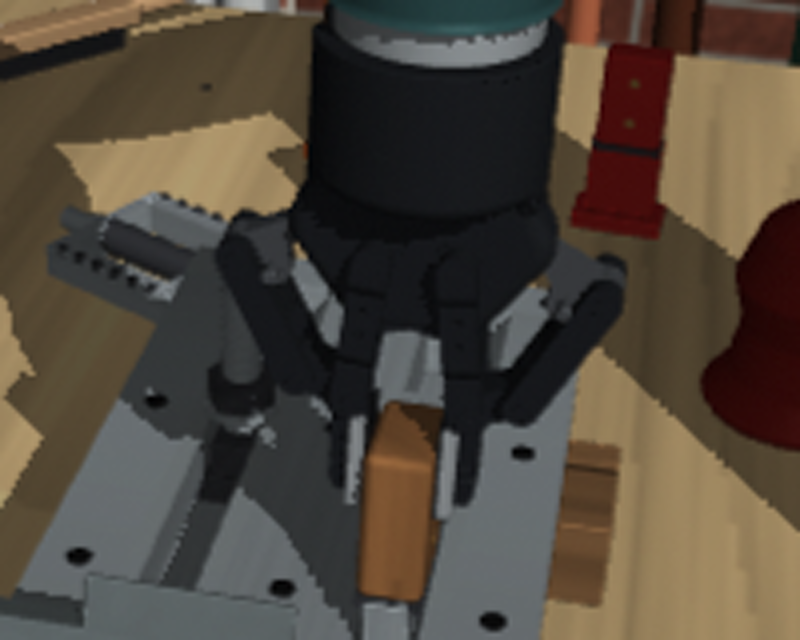

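View pics/top8.png

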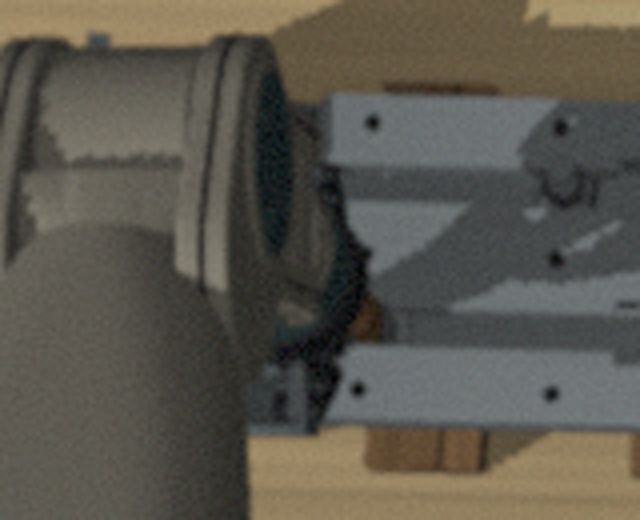

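Call:
{"method": "arm_command", "body": {"targets": [[[0, 0.005, 0], [0, 0, 0], 1], [[0, 0.005, 0], [0, 0, 0], 1], [[0, 0.005, 0], [0, 0, 0], 1], [[0, -0.01, 0], [0, 0, 0], 1], [[0, -0.03, 0], [0, 0, 0], 1], [[0, -0.05, 0], [0, 0, 0], 1], [[0, -0.07, 0], [0, 0, 0], 1], [[0, -0.09, 0], [0, 0, 0], 1], [[0, -0.11, 0], [0, 0, 0], 1], [[0, -0.11, 0], [0, 0, 0], 1]]}}

```text
t: 11.82
tool_pos: [468.5, -25.4, 133.8]
tool_rot: [0.0, 0.708, 0.706, -0.0]
contact_force: [-0.2, -0.2, -4.7]
grip_width: 22.9
```

Run:
```python
from h import *
st=read_state();print(st["tool_pos"],st["contact_force"],st["moment"],st["tool_rot"])
for n,b in(("side",(240,140,460,300)),("top",(140,180,300,310))):
    c=camera(n); np.savez(f"{n}9.npz",**c)
    save(f"pics/{n}9.png",c["pixels"],b,3.6 if n=="side" else 4.5)
```

```text
[468.54709564 -25.42652737 133.82280807] [-0.1892819  -0.24105804 -4.72131093] [ 0.01105984 -0.01240682  0.00555013] [ 3.16488747e-04  7.07980774e-01  7.06231617e-01 -1.61647646e-04]
```

View pics/side9.png

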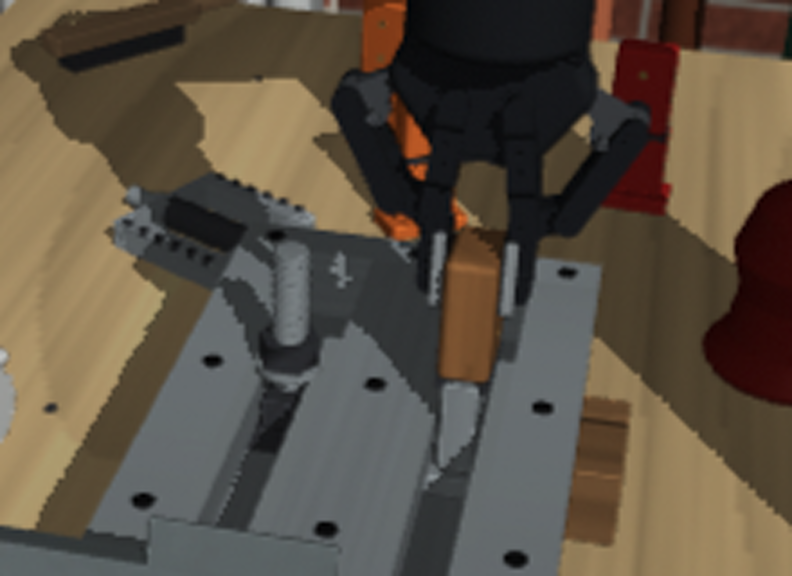

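View pics/top9.png

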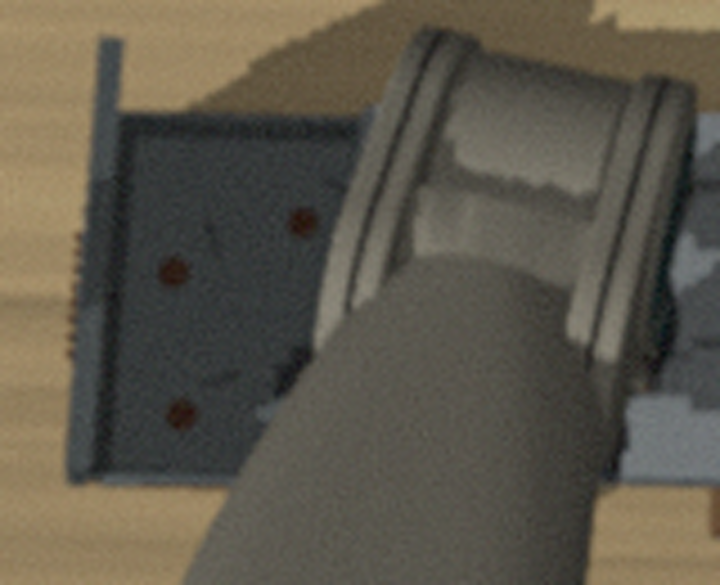

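Call:
{"method": "arm_command", "body": {"targets": [[[0, -0.02, 0], [0, 0, 0], 1], [[0, -0.045, 0], [0, 0, 0], 1], [[0, -0.065, 0], [0, 0, 0], 1], [[0, -0.08, 0], [0, 0, 0], 1], [[0, -0.08, 0], [0, 0, 0], 1], [[0, -0.08, 0], [0, 0, 0], 1]]}}

```text
t: 12.68
tool_pos: [468.3, -102.8, 133.6]
tool_rot: [-0.0, 0.707, 0.707, 0.0]
contact_force: [0.2, 0.0, -4.1]
grip_width: 22.8
```

Run:
```python
from h import *
st=read_state();print(st["tool_pos"],st["contact_force"],st["moment"],st["tool_rot"])
for n,b in(("top",(140,180,300,310)),):
    c=camera(n); np.savez(f"{n}10.npz",**c)
    C=cloud(c); m=(C[...,0]>415)&(C[...,0]<608)&(C[...,1]>122)&(C[...,1]<255)&(C[...,2]>16)&(C[...,2]<54); m[:, :175]=0
    print(m.sum(), C[m].min(0) if m.any() else 0, C[m].max(0) if m.any() else 0, np.median(C[m],axis=0))
    save(f"pics/{n}10.png",c["pixels"],b,4.5)
```

```text
[ 468.31595587 -102.84167741  133.56914649] [ 0.24676729  0.03003037 -4.09837955] [ 0.01727382 -0.01847765 -0.02552681] [-4.68756874e-04  7.06805353e-01  7.07407909e-01  1.54354447e-04]
213 [429.9420826  122.12327721  16.06776253] [600.31271456 235.7455812   53.54514782] [470.87596215 144.29262312  41.15698322]
```

View pics/top10.png

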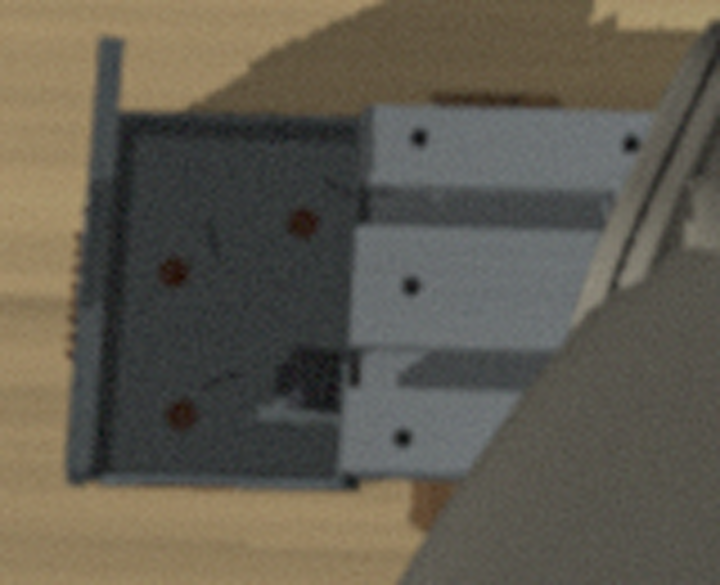

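Run:
```python
from h import *
c=load("top10.npz");C=cloud(c)
m=(C[...,0]>440)&(C[...,0]<500)&(C[...,1]>113)&(C[...,1]<175)&(C[...,2]>16)&(C[...,2]<100)
P=C[m]; 
for z in range(15,100,5):
    w=P[abs(P[:,2]-z)<2.5]
    if len(w): print(z,len(w),w[:,:2].min(0).round(),w[:,:2].max(0).round())
```

```text
15 2 [444. 166.] [464. 173.]
25 2 [454. 136.] [454. 138.]
30 28 [454. 121.] [488. 166.]
35 46 [455. 120.] [488. 165.]
40 42 [455. 134.] [487. 161.]
45 64 [454. 121.] [486. 157.]
50 32 [456. 121.] [486. 152.]
55 3 [468. 122.] [473. 146.]
60 28 [441. 120.] [494. 125.]
65 7 [448. 121.] [498. 123.]
```

Call:
{"method": "arm_command", "body": {"targets": [[[0, -0.002, 0.02], [0, 0, 0], 1], [[0, -0.002, 0.05], [0, 0, 0], 1], [[0, -0.002, 0.08], [0, 0, 0], 1], [[0, -0.03, 0.085], [0, 0, 0], 1], [[-0.003, -0.08, 0.085], [0, 0, 0], 1], [[-0.006, -0.13, 0.085], [0, 0, 0], 1], [[-0.009, -0.18, 0.08], [0, 0, 0], 1], [[-0.012, -0.225, 0.06], [0, 0, 0], 1], [[-0.012, -0.255, 0.03], [0, 0, 0], 1], [[-0.012, -0.268, 0], [0, 0, 0], 1], [[-0.012, -0.268, -0.03], [0, 0, 0], 1], [[-0.012, -0.268, -0.04], [0, 0, 0], 1]]}}

```text
t: 14.22
tool_pos: [455.2, -369.4, 91.1]
tool_rot: [-0.003, 0.707, 0.707, 0.0]
contact_force: [0.1, -0.7, -4.6]
grip_width: 22.8
```

Call:
{"method": "arm_command", "body": {"targets": [[[0, 0, -0.015], [0, 0, 0], 1], [[0, 0, -0.026], [0, 0, 0], 1], [[0, 0, -0.029], [0, 0, 0], 1], [[0, 0, -0.03], [0, 0, 0], 1], [[0, 0, -0.03], [0, 0, 0], 1]]}}

```text
t: 14.85
tool_pos: [457.0, -371.9, 64.4]
tool_rot: [0.001, 0.707, 0.707, -0.0]
contact_force: [-0.2, -0.6, -4.7]
grip_width: 22.9
```

Run:
```python
from h import *
st=read_state();print(st["tool_pos"],st["contact_force"],st["moment"],st["tool_rot"])
c=camera("side"); save("pics/side11.png",c["pixels"],(330,90,460,220),4.5)
```

```text
[ 456.97953578 -371.93828932   64.36274629] [-0.24623743 -0.60957658 -4.65487005] [ 0.03585325  0.0150069  -0.00036185] [ 6.21898809e-04  7.06932257e-01  7.07280989e-01 -1.69617699e-05]
```

View pics/side11.png

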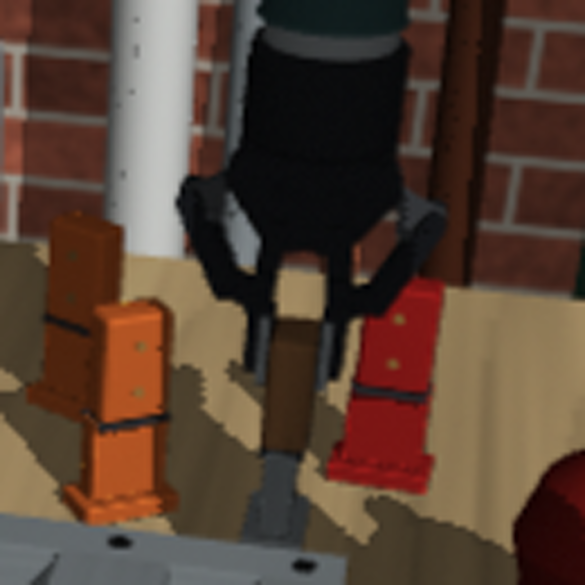

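Call:
{"method": "arm_command", "body": {"targets": [[[0, 0, -0.002], [0, 0, 0], 1], [[0, 0, -0.0035], [0, 0, 0], 1], [[0, 0, -0.0045], [0, 0, 0], 1], [[0, 0, -0.0045], [0, 0, 0], 1]]}}

```text
t: 15.4
tool_pos: [456.7, -371.6, 60.0]
tool_rot: [0.0, 0.707, 0.707, -0.0]
contact_force: [-1.3, 3.0, 2.4]
grip_width: 22.9
```

Contact with the plywood; release and rise.

Call:
{"method": "arm_command", "body": {"targets": [[[0, 0, 0], [0, 0, 0], 0.5], [[0, 0, 0], [0, 0, 0], 0.0], [[0, 0, 0], [0, 0, 0], -0.2], [[0, 0, 0], [0, 0, 0], -0.2], [[0, 0, 0.02], [0, 0, 0], -0.2], [[0, 0, 0.06], [0, 0, 0], -0.2], [[0, 0, 0.12], [0, 0, 0], -0.2], [[0, 0, 0.18], [0, 0, 0], 0.2], [[0, 0, 0.22], [0, 0, 0], 1], [[0, 0, 0.22], [0, 0, 0], 1]]}}

```text
t: 16.65
tool_pos: [458.6, -373.6, 284.1]
tool_rot: [0.005, 0.707, 0.707, -0.0]
contact_force: [0.7, 0.1, -0.9]
grip_width: 0.2
```

Run:
```python
from h import *
st=read_state();print(st["tool_pos"],st["contact_force"],st["joint_pos"])
c=camera("side"); np.savez("side12.npz",**c);save("pics/side12.png",c["pixels"],(200,90,460,290),3)
C=cloud(c);b=(C[...,0]>430)&(C[...,0]<485)&(C[...,1]>-410)&(C[...,1]<-335)&(C[...,2]<125)
for z0,z1 in((4,14),(60,112),(112,120)):
    P=C[b&(C[...,2]>z0)&(C[...,2]<z1)]; print(z0,P.mean(0),P.max(0)) 
# lid
c=camera("top"); np.savez("top12.npz",**c);save("pics/top12.png",c["pixels"],(130,180,370,310),3)
```

```text
[ 458.63537836 -373.62198528  284.08379409] [ 0.70942531  0.08422586 -0.85253267] [-7.92860413e-01  1.79567432e-01  2.12794623e-02  1.40316347e+00
  1.04045587e-05  7.77467890e-01]
4 [ 453.50903513 -367.21197388   10.97604499] [ 470.65977099 -345.92303221   13.98257128]
60 [ 454.03163708 -352.34360191   86.46138682] [ 466.55049317 -345.29280294  111.96432747]
112 [ 454.67627148 -364.96593285  115.9800908 ] [ 466.72446482 -347.64887937  118.29841926]
```

View pics/side12.png

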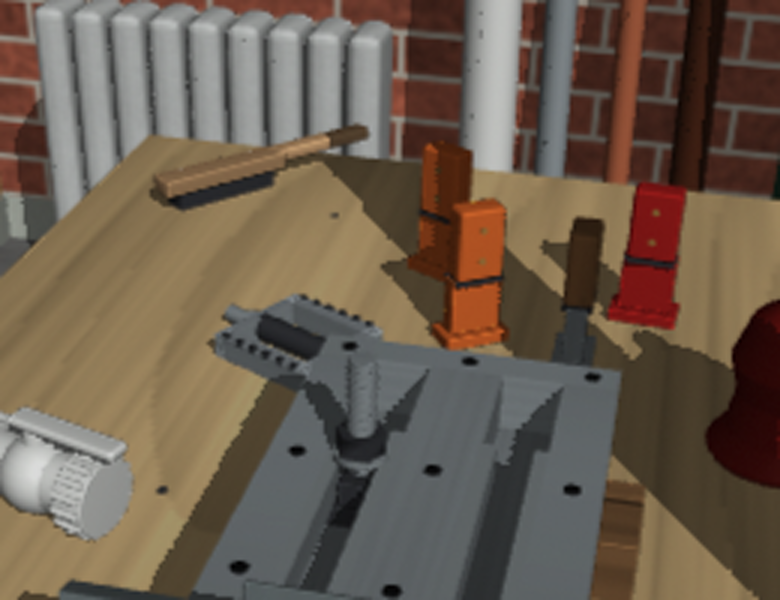

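View pics/top12.png

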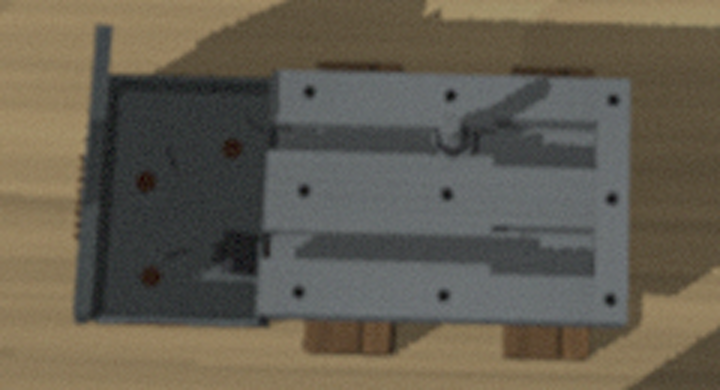

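Call:
{"method": "arm_command", "body": {"targets": [[[0.01, 0.05, 0.02], [0, 0, 0], 1], [[0.02, 0.11, 0.026], [0, 0, 0], 1], [[0.03, 0.17, 0.026], [0, 0, 0], 1], [[0.04, 0.23, 0.026], [0, 0, 0], 1], [[0.05, 0.29, 0.026], [0, 0, 0], 1], [[0.052, 0.35, 0.026], [0, 0, 0], 1], [[0.052, 0.41, 0.026], [0, 0, 0], 1], [[0.052, 0.47, 0.026], [0, 0, 0], 1], [[0.052, 0.53, 0.026], [0, 0, 0], 1], [[0.052, 0.59, 0.026], [0, 0, 0], 1], [[0.052, 0.64, 0.026], [0, 0, 0], 1], [[0.052, 0.675, 0.026], [0, 0, 0], 1]]}}

```text
t: 18.25
tool_pos: [507.0, 305.2, 302.1]
tool_rot: [-0.001, 0.706, 0.708, -0.002]
contact_force: [-0.1, 0.0, -0.0]
grip_width: -0.0
```

Call:
{"method": "arm_command", "body": {"targets": [[[0, 0, 0], [0, 0, 0], 1], [[0, 0, 0], [0, 0, 0], 1]]}}

```text
t: 18.5
tool_pos: [507.7, 302.7, 303.2]
tool_rot: [-0.0, 0.707, 0.707, -0.002]
contact_force: [-0.0, -0.0, 0.4]
grip_width: -0.1
```

Run:
```python
from h import *
st=read_state();print(st["tool_pos"],st["contact_force"],st["joint_pos"].round(2))
for n in("side","top"):
    c=camera(n); np.savez(f"{n}13.npz",**c);save(f"pics/{n}13.png",c["pixels"])
# lid fit from clear frames
for f in("side12.npz","top12.npz"):
    c=load(f);C=cloud(c);m=(c["depth"]>0)&(C[...,1]>170)&(C[...,1]<300)&(C[...,0]>420)&(C[...,0]<600)&(C[...,2]>75)&(C[...,2]<230)
    P=C[m]
    for z in range(80,230,20):
        w=P[abs(P[:,2]-z)<10]
        if len(w): print(f,z,len(w),np.percentile(w[:,1],[2,50,98]).round(1))
```

```text
[507.70079294 302.73103712 303.24273589] [-0.02879355 -0.03753445  0.37777447] [ 0.43  0.18  0.07  1.46 -0.    2.  ]
side12.npz 80 1675 [256.6 259.8 263. ]
side12.npz 100 2327 [250.6 254.2 258.4]
side12.npz 120 2375 [244.4 248.2 251.9]
side12.npz 140 2476 [238.2 242.  245.8]
side12.npz 160 2536 [232.2 235.8 239.5]
side12.npz 180 2635 [226.  229.6 233.3]
side12.npz 200 2381 [212.9 223.8 227.3]
side12.npz 220 349 [216.6 219.3 221.5]
top12.npz 200 456 [211.9 217.  223.1]
top12.npz 220 42 [215.4 217.1 219.1]
```

View pics/side13.png

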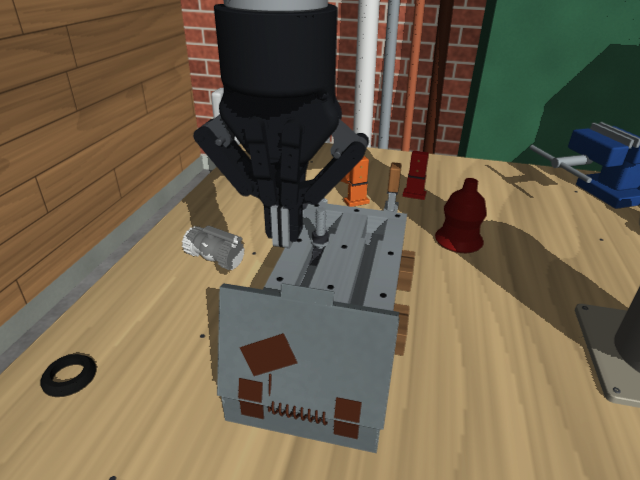

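View pics/top13.png

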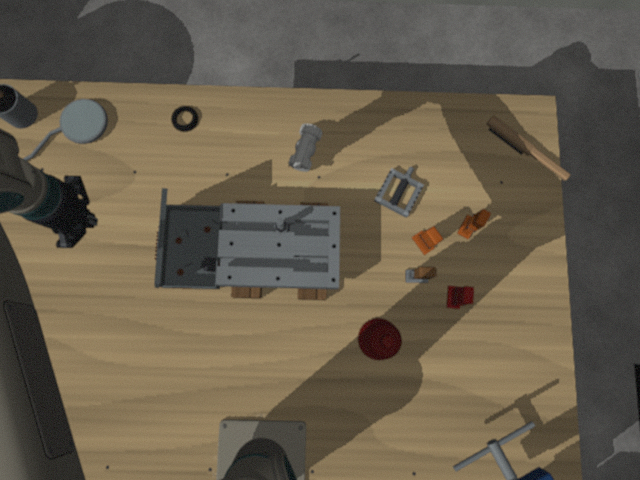

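Call:
{"method": "arm_command", "body": {"targets": [[[0.002, 0, -0.05], [0, 0, 0], 1], [[0.002, 0, -0.1], [0, 0, 0], 1], [[0.002, -0.005, -0.129], [0, 0, 0], 1], [[0.002, -0.03, -0.13], [0, 0, 0], 1], [[0.002, -0.045, -0.13], [0, 0, 0], 1], [[0.002, -0.045, -0.13], [0, 0, 0], 1], [[0.002, -0.045, -0.13], [0, 0, 0], 1]]}}

```text
t: 19.48
tool_pos: [511.3, 258.7, 176.1]
tool_rot: [0.0, 0.707, 0.707, 0.001]
contact_force: [0.4, 0.7, -1.1]
grip_width: -0.0
```

Run:
```python
from h import *
st=read_state();print(st["tool_pos"],st["contact_force"])
c=camera("side"); save("pics/side14.png",c["pixels"])
```

```text
[511.3007439  258.69679268 176.11291548] [ 0.42040943  0.66190452 -1.08624262]
```

View pics/side14.png

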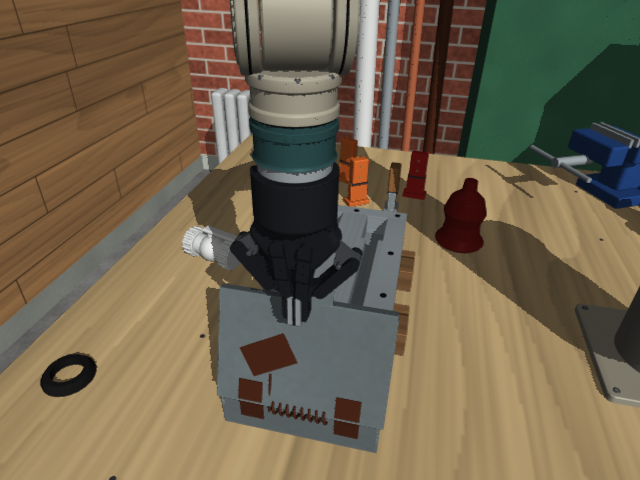

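Call:
{"method": "arm_command", "body": {"targets": [[[0, -0.016, -0.004], [0, 0, 0], 1], [[0, -0.028, -0.009], [0, 0, 0], 1], [[0, -0.04, -0.014], [0, 0, 0], 1], [[0, -0.049, -0.019], [0, 0, 0], 1], [[0, -0.057, -0.025], [0, 0, 0], 1], [[0, -0.065, -0.031], [0, 0, 0], 1], [[0, -0.072, -0.038], [0, 0, 0], 1], [[0, -0.084, -0.054], [0, 0, 0], 1], [[0, -0.093, -0.072], [0, 0, 0], 1], [[0, -0.099, -0.091], [0, 0, 0], 1], [[0, -0.099, -0.091], [0, 0, 0], 1]]}}

```text
t: 20.9
tool_pos: [508.0, 158.2, 81.6]
tool_rot: [-0.001, 0.707, 0.707, -0.002]
contact_force: [-0.1, 0.3, -0.1]
grip_width: 0.0
```

Run:
```python
from h import *
st=read_state();print(st["tool_pos"],st["contact_force"])
c=camera("side"); save("pics/side15.png",c["pixels"],(180,100,460,400),2)
```

```text
[508.02378946 158.22304815  81.57712341] [-0.12695484  0.28008508 -0.11412005]
```

View pics/side15.png

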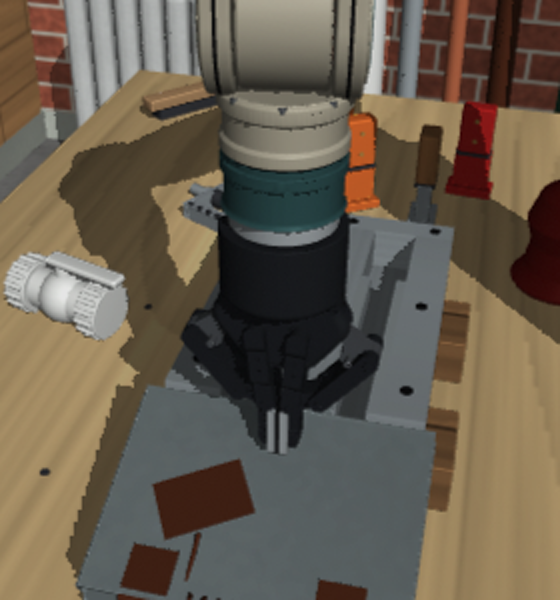

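Call:
{"method": "arm_command", "body": {"targets": [[[0, -0.001, -0.006], [0, 0, 0], 1], [[0, -0.002, -0.012], [0, 0, 0], 1], [[0, -0.002, -0.016], [0, 0, 0], 1], [[0, -0.002, -0.018], [0, 0, 0], 1], [[0, -0.002, -0.019], [0, 0, 0], 1], [[0, -0.002, -0.019], [0, 0, 0], 1]]}}

```text
t: 21.7
tool_pos: [510.5, 157.5, 65.2]
tool_rot: [-0.0, 0.707, 0.707, 0.0]
contact_force: [-0.6, -0.1, 0.0]
grip_width: 0.0
```

Call:
{"method": "arm_command", "body": {"targets": [[[0, 0, -0.001], [0, 0, 0], 1], [[0, 0, -0.002], [0, 0, 0], 1], [[0, 0, -0.002], [0, 0, 0], 1]]}}

```text
t: 22.08
tool_pos: [510.6, 157.5, 63.2]
tool_rot: [-0.0, 0.707, 0.707, 0.0]
contact_force: [-0.2, -0.3, -0.1]
grip_width: 0.0
```

Call:
{"method": "arm_command", "body": {"targets": [[[0, 0, -0.001], [0, 0, 0], 1], [[0, 0, -0.002], [0, 0, 0], 1], [[0, 0, -0.002], [0, 0, 0], 1]]}}

```text
t: 22.45
tool_pos: [510.5, 157.5, 61.1]
tool_rot: [-0.0, 0.707, 0.707, -0.0]
contact_force: [-0.3, 0.4, 0.4]
grip_width: 0.2
```

Run:
```python
from h import *
st=read_state();print(st["tool_pos"],st["contact_force"])
c=camera("side"); C=cloud(c); save("pics/side16.png",c["pixels"],(180,180,460,400),2.8)
for y in range(130,270,20):
    w=C[(abs(C[...,1]-y)<8)&(abs(C[...,0]-560)<40)]; print(y,np.median(w[:,2]).round(1))
```

```text
[510.5074076  157.4939036   61.09072825] [-0.33641088  0.40833096  0.42042833]
130 94.0
150 90.4
170 161.8
190 316.2
210 458.0
230 72.5
250 68.2
```

View pics/side16.png

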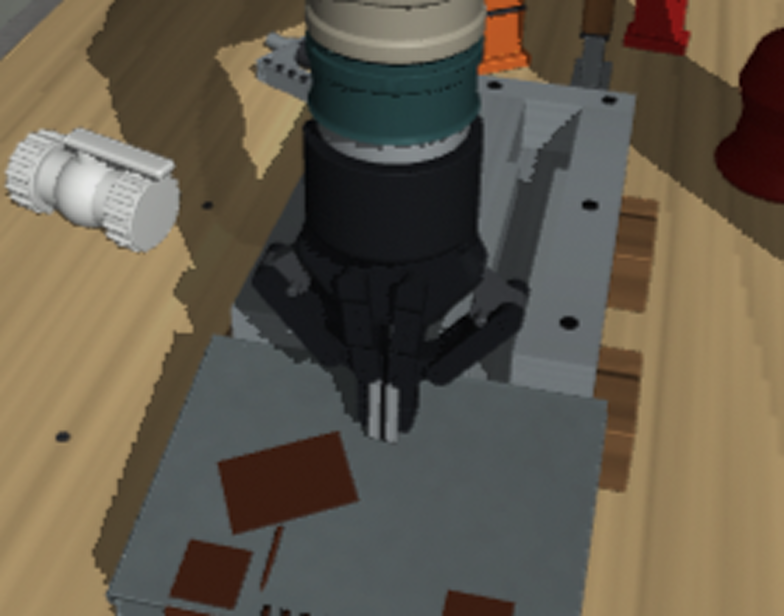

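Run:
```python
from h import *
c=camera("side"); C=cloud(c)
for uv in [(313,334),(319,335),(316,333),(322,331),(316,325),(300,300)]: print(uv,C[uv[1],uv[0]].round(1))
w=C[(C[...,0]>480)&(C[...,0]<540)&(C[...,1]>150)&(C[...,1]<185)]; print(w[:,2].min())
```

```text
(313, 334) [513.7 169.3  97.4]
(319, 335) [505.4 169.7  97.9]
(316, 333) [509.7 169.3 100.1]
(322, 331) [502.5 165.1 101.5]
(316, 325) [509.9 169.2 114.5]
(300, 300) [533.1 162.9 147.3]
80.21967439349942
```

Call:
{"method": "arm_command", "body": {"targets": [[[0, 0.003, -0.005], [0, 0, 0], 1], [[0, 0.006, -0.01], [0, 0, 0], 1], [[0, 0.008, -0.015], [0, 0, 0], 1], [[0, 0.008, -0.018], [0, 0, 0], 1], [[0, 0.008, -0.018], [0, 0, 0], 1]]}}

```text
t: 23.18
tool_pos: [510.1, 165.5, 42.7]
tool_rot: [-0.0, 0.707, 0.707, -0.0]
contact_force: [-0.4, 0.2, -1.2]
grip_width: 0.0
```

Run:
```python
from h import *
st=read_state();print(st["tool_pos"],st["contact_force"])
c=camera("side"); C=cloud(c); save("pics/side17.png",c["pixels"],(180,180,460,400),2.8)
for y in range(120,270,20):
    w=C[(abs(C[...,1]-y)<8)&(abs(C[...,0]-590)<15)&(C[...,2]<108)]; print(y,len(w),np.median(w[:,2]).round(1))
```

```text
[510.10193655 165.52319507  42.7232966 ] [-0.44185232  0.24667509 -1.24878366]
120 243 73.9
140 168 72.2
160 188 70.9
180 197 70.0
200 211 68.7
220 236 67.7
240 250 66.7
260 946 36.8
```

View pics/side17.png

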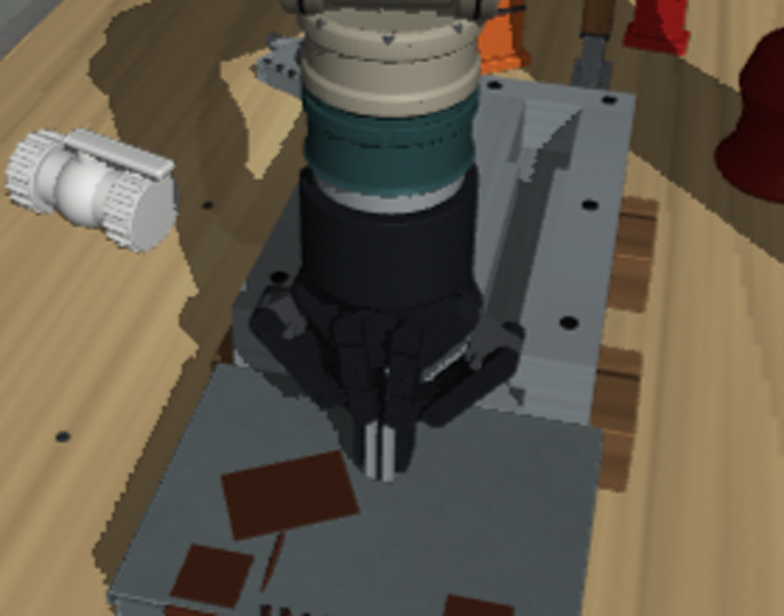

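Call:
{"method": "arm_command", "body": {"targets": [[[0, 0, -0.003], [0, 0, 0], 1], [[0, 0, -0.005], [0, 0, 0], 1], [[0, 0, -0.006], [0, 0, 0], 1], [[0, 0, -0.006], [0, 0, 0], 1]]}}

```text
t: 23.72
tool_pos: [510.4, 165.5, 37.1]
tool_rot: [-0.0, 0.707, 0.707, -0.0]
contact_force: [0.2, 0.3, 0.8]
grip_width: 0.2
```

Call:
{"method": "arm_command", "body": {"targets": [[[0, 0, -0.001], [0, 0, 0], 1], [[0, 0, -0.002], [0, 0, 0], 1], [[0, 0, -0.002], [0, 0, 0], 1]]}}

```text
t: 24.1
tool_pos: [510.5, 165.5, 36.4]
tool_rot: [-0.0, 0.707, 0.707, -0.0]
contact_force: [-3.1, -1.9, 8.1]
grip_width: -0.0
```

Run:
```python
from h import *
st=read_state();print(st["tool_pos"],st["contact_force"])
c=camera("side"); C=cloud(c)
for y in range(120,270,20):
    w=C[(abs(C[...,1]-y)<8)&(abs(C[...,0]-590)<15)&(C[...,2]<108)]; print(y,len(w),np.median(w[:,2]).round(1))
```

```text
[510.51210516 165.52777436  36.39946268] [-3.12833794 -1.9430377   8.08263671]
120 252 66.0
140 164 65.1
160 176 65.0
180 181 65.2
200 206 65.4
220 216 65.3
240 231 65.5
260 942 36.3
```

Call:
{"method": "arm_command", "body": {"targets": [[[0, 0, -0.001], [0, 0, 0], 1], [[0, 0, -0.001], [0, 0, 0], 1], [[0, 0, 0.02], [0, 0, 0], 1], [[0, 0, 0.06], [0, 0, 0], 1], [[0, 0, 0.12], [0, 0, 0], 1], [[0, 0.03, 0.18], [0, 0, 0], 1], [[0, 0.08, 0.24], [0, 0, 0], 1], [[-0.02, 0.14, 0.26], [0, 0, 0], 1], [[-0.04, 0.19, 0.26], [0, 0, 0], 1], [[-0.08, 0.24, 0.26], [0, 0, 0], 1], [[-0.1, 0.25, 0.26], [0, 0, 0], 1], [[-0.1, 0.25, 0.26], [0, 0, 0], 1]]}}

```text
t: 25.65
tool_pos: [408.6, 416.9, 295.0]
tool_rot: [-0.0, 0.706, 0.709, -0.0]
contact_force: [1.0, 0.3, 0.8]
grip_width: -0.4
```

Run:
```python
from h import *
st=read_state();print(st["t"],st["tool_pos"],st["contact_force"])
for n in("side","top"):
    c=camera(n); C=cloud(c); save(f"pics/{n}18.png",c["pixels"])
    for y in (130,150,190,230,250):
        w=C[(abs(C[...,1]-y)<8)&(abs(C[...,0]-511)<85)&(C[...,2]<108)]; print(n,y,len(w),np.median(w[:,2]).round(1))
    b=(C[...,0]>430)&(C[...,0]<485)&(C[...,1]>-410)&(C[...,1]<-335)&(C[...,2]<125)&(C[...,2]>60); print(C[b].min(0),C[b].max(0))
```

```text
25.65 [408.55050416 416.87014531 295.02628003] [0.96661167 0.26426261 0.84562828]
side 130 848 65.2
side 150 941 65.2
side 190 1115 65.5
side 230 1371 65.5
side 250 1620 65.5Traceback (most recent call last):
  File "<stdin>", line 7, in <module>
    return umr_minimum(a, axis, None, out, keepdims, initial, where)
ValueError: zero-size array to reduction operation minimum which has no identity
```

View pics/side18.png

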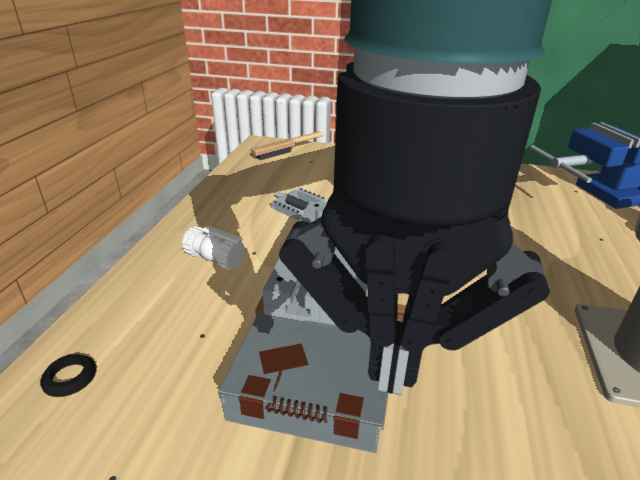

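Side view: lid flat at 65 mm with the gripper clear of it, but hiding the scraper. I'll check with the top camera.

Run:
```python
from h import *
c=camera("top"); C=cloud(c); save("pics/top19.png",c["pixels"])
b=(C[...,0]>430)&(C[...,0]<485)&(C[...,1]>-410)&(C[...,1]<-335)&(C[...,2]<130)&(C[...,2]>60); print(C[b].min(0),C[b].max(0))
```

```text
[ 445.61674537 -388.78664742   60.40388334] [ 470.39072765 -348.11090624  120.78739931]
```

View pics/top19.png

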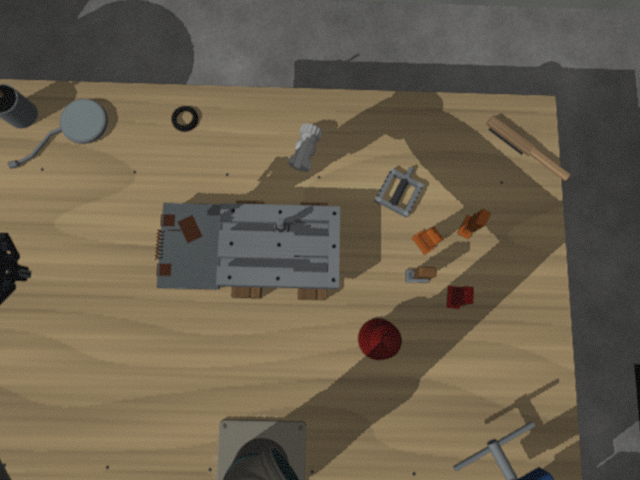

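The top view shows the lid shut (190,247), the scraper upright at (420,274), the T-bolt at (282,226), and everything else where it was.

```bash
python3 -c "
from workcell import *
print(finish_job())"
```

```text
the job is handed in; nothing more can be done
None
```

I drove the broken nut out of the near slot into the scrap bin with the scraper, stood the scraper back upright on the plywood, and pushed the bin lid shut. The job was handed in at about 26 s.

**Last checks:**
- **Nut:** the slot is empty, and before the lid closed the top camera showed the nut in the bin below the rim.
- **Lid:** its outer face reads 65 mm all along, matching the shut height, and it pushed back with about 8 N when I pressed it home.
- **Scraper:** it stands upright with the grip top near 117–120 mm, at its starting place beside the look-alikes.
- **Bystanders:** the T-bolt and the things on the bench look unmoved in the last pictures.

**What disagreed:**
- The two cameras differ by 2–3 mm, so I aligned the scraper with the slot using the side camera alone.
- The fingertips appeared about 25 mm above the reported TCP. My first calculated lid stroke therefore stopped about 12° short, and I kept pushing until the lid was flat.
- The last side picture had the gripper in front of the scraper, so only the top camera confirmed it at the end.

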